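Kick the free stand down and hold the rover frame upright

TASK

The rover's frame stub, clamped by its wheel hub in the cradle, lies leaning back on its stop, and a dispenser bottle stands in the way of one of its two kickstands. While the frame still leans back, flip the unobstructed kickstand down past its over-centre spring until it is fully down, and leave the obstructed one stowed; then grip the frame by its round top rail, bring it upright without letting it fall over towards you, and finish while still gripping the rail and holding the frame upright. Leave the bottle, the tape roll and the transformer where they stand.

Things in the scene. Friction and masses are not known exactly. Their poses are not given: they have to be found in the camera images.
- cradle: fixed dark steel base plate, 180 (x) x 116 (y) x 8 mm, with two grey trunnion blocks that carry the hub axle and two grey posts with rubber faces as lean stops. Origin: centre of its underside, on the bench. Its x axis points away from the robot (turned up to 0.65 rad to the right), its y axis to the left along the hub axle, z up.
- hub (a point): point on the hub axle, midway between the trunnion blocks, 60 mm above the bench; axes as the cradle's. The frame tips about the cradle's y axis through this point.
- frame (a joint): lean of the aluminium frame stub about the hub axle, rad: 0 is upright, positive leans away from the robot (the cradle's +x); stops end it at +-0.32. With its weight (about 1.1 kg in all, centre some 0.1 m above the axle) it tips on to a stop from anywhere else when nothing holds it. It starts on the far stop, at +0.32.
- rail (a point): middle of the frame's round black top rail, 18 mm diameter, 100 mm long, parallel to the hub axle and 195 mm from it; point axes are the frame's (y along the rail, z from hub to rail). Between the uprights, whose inner faces are 23 mm either side of the middle, there is nothing for 50 mm below the rail. Raising the frame takes about 2 N here.
- left_leg (a joint): swing of the left kickstand (cradle's +y side), rad: 0 stowed, pointing out to the left, 0.35 rad above the frame's level; grows as it swings down in the plane of the frame's y and z axes; 1.92 is fully down on its stop, parallel to the uprights. A spring throws it back to 0 from below 0.9 and on to 1.92 from above, so press it only just past 0.9: about 4 N at the toe.
- right_leg (a joint): the same for the right kickstand (cradle's -y side), which points out to the right when stowed.
- left_pivot (a point): pivot of the left kickstand on the frame: in the frame's axes 45 mm towards the robot (-x), 36 mm to the left (+y) and 55 mm above the hub axle; point axes are the frame's.
- right_pivot (a point): pivot of the right kickstand: the same, but 36 mm to the right (-y).
- left_toe (a point): centre of the left kickstand's toe, a round rubber cross bar 14 mm thick and 40 mm long, parallel to the frame's x axis, 70 mm from the pivot; the leg between is a 10 mm rod. It can be pressed down from above with the closed fingertips.
- right_toe (a point): the same for the right kickstand.
- bottle: loose white dispenser bottle with a blue cap, 56 x 56 x 130 mm, standing on the bench beside the cradle under one of the two stowed kickstands (left or right changes), where it blocks that one's swing; origin at the centre of its underside.
- tape: loose roll of amber tape lying flat, 62 x 62 x 12 mm, on the bench beside the cradle under the other kickstand, too low to be in the way; origin at the centre of its underside.
- trafo: loose small transformer, 28 x 36 x 31 mm, behind the cradle; origin at the centre of its underside.

How it is judged:
By the outcome, as a careful person would: the job done as asked, in the order asked, and still so for the second after the job is handed in, while the arm keeps its last pose, push and grip.
It also fails if it takes over 42 s, if anything falls off the work surface, if the arm or the gripper's body presses on something with over 40 N, if the wrist force passes 120 N, or if a joint passes its speed limit or range.

ROBOT

A 7-joint arm with a two-finger parallel gripper is mounted at the origin on a cart in front of the work surface, level with it; the furniture and walls round the work are solid. World frame = base frame: x ahead of the robot, y to its left, z up, the work surface at z = 0. Lengths are in m, angles in rad, forces in N, time in s.
With the tool pointing down it reaches from about 0.35 to 0.9 m from the base axis. Payload 19.9 kg.
Tool frame: the origin (TCP) lies between the finger pads, 19 mm behind the fingertips; this is the grasp point; z points along the fingers, y is the line along which they close (so a half turn about z gives the same grasp; the last joint's range is limited). The gripper opens to 85 mm and grips with 20 to 120 N. Pads are 22 mm wide; open, the fingers measure 114 mm over their backs; the gripper's body (76 mm by 85 mm) begins 54 mm behind the grasp point. The pads swing forward as they close: fully open they stand 13 mm farther back than shut.
Start: joints at [-1.248, 0.417, -0.01, 1.614, 0.005, 1.111, -0.053], TCP at [0.222, 0.584, 0.25] pointing down, gripper open.
Joint ranges: [-2.81, 2.81], [-0.39, 2.02], [-1.27, 1.25], [0.06, 2.57], [-1.19, 4.33], [0.19, 2], [-2.82, 2.82]. Speed limits (rad/s): [1.89, 1.89, 2.39, 2.39, 3.01, 3.01, 3.01].

INTERFACE

Orientations are given as a 3x3 rotation matrix whose columns are the frame's x, y, z axes.
In Python, from cell import robot, optics gives the robot as it stands. The module is installed in compiled form; this text tells all that it offers.
- The arm moves only by the shell command python3 -m crank 'ROWS' [FORCE]. ROWS is JSON, one flat list of numbers, 5 for each row, row after row: the closure, from 0 (fully open) to 1 (shut), then the shift along the tool's x, y, z in units of 40 mm (1.0 is 40 mm), then the turn about the tool's z in units of 8 degrees (1.0 is 8 degrees). A call has 1 to 12 rows; each row shifts and turns the commanded pose from where the row before left it, along the tool's axes as they then stand; what a row does not reach is not made up. A row lasts 1/8 s, in which the tool goes at most 62.5 mm and 10.7 degrees, less where a joint would pass 70% of its speed; a pose out of reach is approached as far as the arm can. A call is refused whole if a number of a shift passes 1 or a number of a turn 1, either way. A call with a gripper value outside its range is refused whole. The fingers move at their own pace and stop on an object; FORCE is the grip in N (left out, the last holds). Time passes only in rows, so rows that do not move let the fingers close. It gives the time, the measured TCP pose, the force, the opening and the grip force at its end, in the units of the state.
- robot.get_obs(): the state, without advancing time (a new reading comes with each control period).
- optics.get_image(name): name is "scene" or "top" or "wrist"; returns a dict with "image" (480x640x3 uint8, red, green, blue), "range_z" (480x640 float32, m along the optical axis (not along the pixel's ray), 0 where there is no reading), "intrinsics" (3x3 intrinsics, pixels), "R" (3x3) and "t" (3): a world point X has camera coordinates R X + t. Camera axes: x right, y down, z forward; pixel columns grow to the right and rows downward; lengths in m; the calibration is good to about 2 mm. A picture is of the moment at which its call begins.
- robot.job_done(): hands the job in; it is judged then, once.
The state is a dict: "time_s": time; "joint_positions": joint angles; "dq": joint speeds; "tau": joint torques, N m; "ee_pos": TCP position; "eef_rot": TCP orientation; "force": force on the tool from outside, world axes, zero at the start; "torque": the same for the moment, N m; "gripper_width": finger opening in m; "grasp_force": force on a finger pad.
Only numpy, scipy, OpenCV 4.12 (cv2) and the standard library are available. Lean on these libraries where they do the work, as an engineer would, in place of code of your own. Each camera call takes 0.05 s, during which the arm holds its last target. There are 200 camera calls.

## Working session

There is one attempt and no reset: what is moved stays moved. The work goes in short steps, Python scripts to look and compute and a shell command to move; the robot and the scene stay as the last step left them, time stands still between calls to the robot, and variables do not carry over. Pictures are saved under pics/ and viewed, at most 10 in all, crops included, and the job is handed in when it is done.

```bash
mkdir -p pics
python3 - <<'E'
from cell import robot, optics
import cv2,numpy as np
o=robot.get_obs();print(o['time_s'],o['ee_pos'],np.round(o['eef_rot'],3),o['gripper_width'])
for n in("scene","top"):
    d=optics.get_image(n);cv2.imwrite(f"pics/{n}0.png",d['image'][:,:,::-1]);np.savez(f"{n}0.npz",**d)
    print(n,d['intrinsics'].tolist(),(-d['R'].T@d['t']),d['R'][2])
E
```

```text
0.0 [0.22227806 0.58379333 0.24935695] [[-0.935  0.356 -0.   ]
 [ 0.356  0.935 -0.001]
 [-0.    -0.001 -1.   ]] 0.0851890996217676
scene [[538.13869096147, 0.0, 321.6095650167551], [0.0, 538.13869096147, 249.7738731910724], [0.0, 0.0, 1.0]] [ 0.14925561 -0.38550961  0.56270903] [ 0.38330225  0.8052949  -0.45230466]
top [[472.9255610108984, 0.0, 324.93725152677416], [0.0, 472.9255610108984, 238.9163646316302], [0.0, 0.0, 1.0]] [0.40126466 0.34090611 1.01822763] [ 0.10697216 -0.02012288 -0.99405836]
```

View pics/scene0.png

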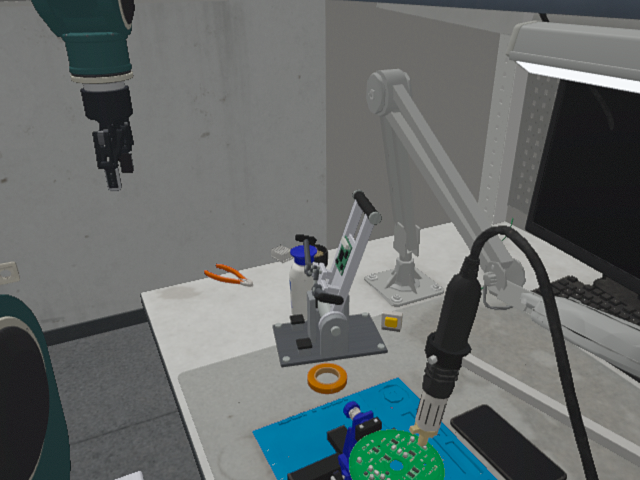

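View pics/top0.png

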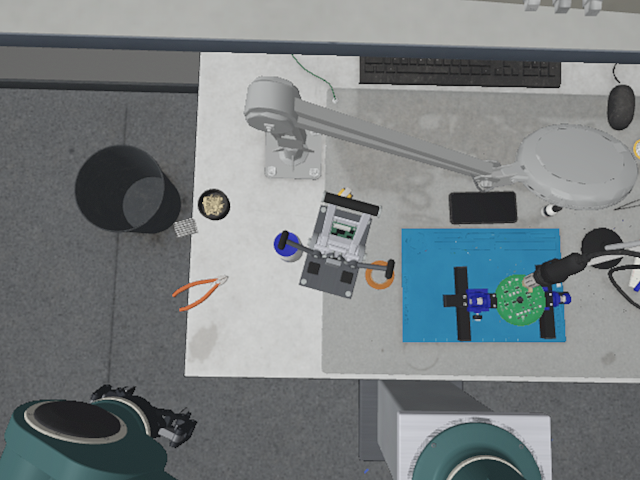

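The bottle (blue cap, top view 287,246) stands under the left kickstand and the tape (380,276) under the right, so the right one gets flipped. Next I measure on an enlarged crop.

Run:
```python
import cv2,numpy as np
d=np.load('top0.npz');im=d['image'][170:310,250:410,::-1]
cv2.imwrite('pics/c1.png',cv2.resize(im,None,fx=4.2,fy=4.2,interpolation=cv2.INTER_CUBIC)) 
d=np.load('scene0.npz');im=d['image'][180:370,260:400,::-1]
cv2.imwrite('pics/c2.png',cv2.resize(im,None,fx=3,fy=3,interpolation=cv2.INTER_CUBIC))
```

```text
(no output)
```

View pics/c1.png

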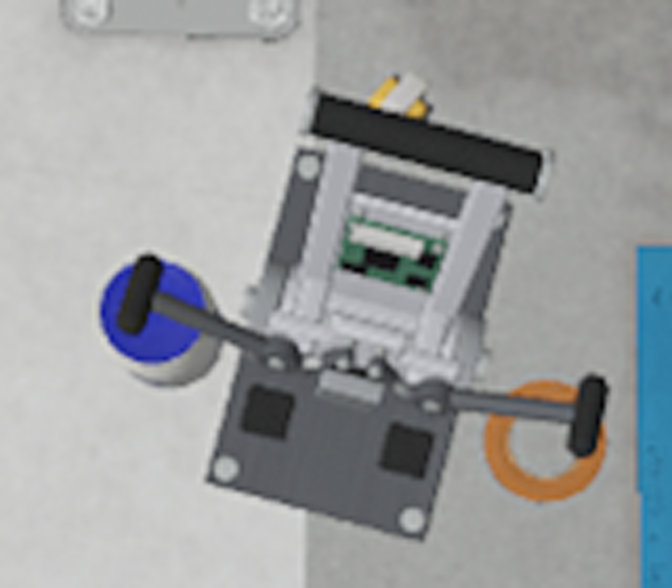

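View pics/c2.png

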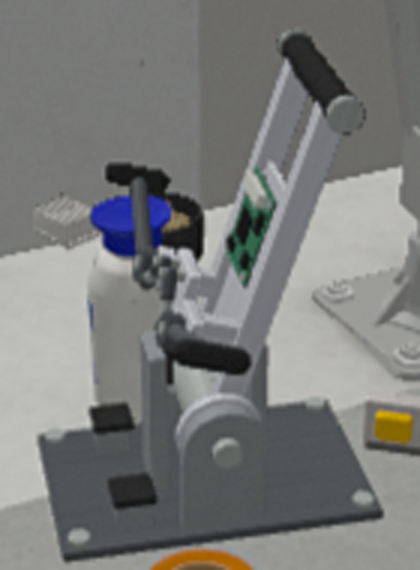

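Crop (4.2x, top): plate corners at about (207,480), (424,541), (297,148); rail ends (314,112), (546,172); right toe (588,415); left toe (139,293). I'll fit the cradle pose to these.

```bash
cat > h.py <<'E'
import numpy as np
from scipy.optimize import least_squares
def model(p,lean=.32,leg=0.):
    x,y,w=p;C=np.array([[np.cos(w),-np.sin(w),0],[np.sin(w),np.cos(w),0],[0,0,1]]);o=np.array([x,y,0])
    F=C@np.array([[np.cos(lean),0,np.sin(lean)],[0,1,0],[-np.sin(lean),0,np.cos(lean)]])
    hub=o+[0,0,.06];W=lambda v:o+C@np.array(v);f=lambda v:hub+F@np.array(v)
    t=.35-leg
    return dict(C=C,F=F,nl=W([-.09,.058,.008]),nr=W([-.09,-.058,.008]),fl=W([.09,.058,.008]),hub=hub,
     rail=f([0,0,.195]),rl=f([0,.05,.204]),rr=f([0,-.05,.204]),rp=f([-.045,-.036,.055]),lp=f([-.045,.036,.055]),
     rt=f([-.045,-.036-.07*np.cos(t),.055+.07*np.sin(t)]),lt=f([-.045,.036+.07*np.cos(.35),.055+.07*np.sin(.35)]))
def proj(d,X):
    c=d['R']@X+d['t'];q=d['intrinsics']@c;return q[:2]/q[2]
E
python3 - <<'E'
from h import *
d=np.load('top0.npz');s=np.load('scene0.npz')
T={'nl':(207,480),'nr':(424,541),'fl':(297,148),'rl':(314,112),'rr':(546,172),'rt':(588,415),'lt':(139,293)}
S={'nl':(38,436),'nr':(65,558),'rt':(207,350)}
T={k:np.array(v)/4.2+[250,170] for k,v in T.items()}
S={k:np.array(v)/3+[260,180] for k,v in S.items()}
def r(p,sp=False):
    m=model(p);return np.concatenate([proj(d,m[k])-v for k,v in T.items()]+[proj(s,m[k])-v for k,v in S.items()])
q=least_squares(r,[.55,.3,-.3],loss='soft_l1');print(q.x);print(r(q.x).reshape(-1,2).round(1).tolist())
np.save('pose.npy',q.x)
m=model(q.x)
for k in('hub','rail','rp','rt','lt'):print(k,m[k].round(4))
for a in(.9,1.1,1.92):print(a,model(q.x,leg=a)['rt'].round(4))
print(model(q.x,0)['rail'])
# depth check
for k in('rail','rt','rr','rl'):
    u=proj(d,m[k]).astype(int);z=d['range_z'][u[1]-1:u[1]+2,u[0]-1:u[0]+2];print(k,np.median(z),(d['R']@m[k]+d['t'])[2])
E
```

```text
[ 0.48356976  0.29661668 -0.24656968]
[[-0.9, 0.6], [0.1, 0.6], [0.1, -0.9], [-1.4, -2.9], [2.2, -1.1], [0.0, 0.4], [0.4, 0.2], [-1.1, -0.5], [-1.5, -0.4], [0.9, 3.2]]
hub [0.4836 0.2966 0.06  ]
rail [0.5431 0.2816 0.2451]
rp [0.4501 0.2679 0.1264]
rt [0.4414 0.2023 0.1491]
lt [0.4911 0.3997 0.1491]
0.9 [0.4244 0.2128 0.0916]
1.1 [0.4231 0.2219 0.0811]
1.92 [0.4288 0.2732 0.0599]
[0.48356976 0.29661668 0.255     ]
rail 0.77623236 0.7848932102551839
rt 0.86304 0.8709996510760702
rr 1.0293843 0.7763786775801795
rl 0.7762383 0.7770382143664987
```

```bash
python3 -m crank '[1,-0.95,-0.79,0,0,1,-0.95,-0.79,0,0,1,-0.95,-0.79,0,0,1,-0.95,-0.79,0,0,1,-0.95,-0.79,0,0,1,-0.95,-0.79,0,0,1,-0.95,-0.79,0,0,1,-0.95,-0.79,0,0,1,-0.95,-0.79,0,0,1,0,0,0,0]' 40
python3 -m crank '[1,0,0,0,0.95,1,0,0,0,0.95,1,0,0,0,0.95,1,0,0,0,0.95,1,0,0,0,0.95,1,0,0,0,0.95,1,0,0,0,0.95,1,0,0,0,0.95,1,0,0,0,0.95,1,0,0,0,0.95,1,0,0,0,0.91,1,0,0,0,0]'
cat > st.py <<'E'
from h import *
from cell import robot
import sys
o=robot.get_obs();R=np.array(o['eef_rot']);m=model(np.load('pose.npy'))
print(o['time_s'],np.round(o['ee_pos'],4),np.round(R,3).tolist(),np.round(o['force'],1),round(o['gripper_width'],4),np.round(o['joint_positions'],2))
if len(sys.argv)>1:
    t=np.array(eval(sys.argv[1]));print('units',np.round(R.T@(t-o['ee_pos'])/.04,2))
    yd=R[:,1];cx=m['C'][:,0];print('turn units',np.degrees(np.arctan2(np.cross(yd,cx)@R[:,2],yd@cx))/8)
E
python3 st.py "m['rt']+m['C']@[0,-.006,.045]"
```

```text
time_s: 1.35
ee_pos: [0.4421, 0.1934, 0.2499]
eef_rot: [[-0.933, 0.361, 0.0], [0.361, 0.933, -0.001], [-0.0, -0.001, -1.0]]
force: [-0.5, 0.8, -0.1]
gripper_width: 0.0
grasp_force: 0.0
time_s: 2.85
ee_pos: [0.4404, 0.1971, 0.2498]
eef_rot: [[0.243, 0.97, -0.0], [0.97, -0.243, -0.0], [-0.0, -0.0, -1.0]]
force: [-1.0, -0.5, 0.5]
gripper_width: -0.0001
grasp_force: 0.0
2.85 [0.4404 0.1971 0.2498] [[0.243, 0.97, -0.0], [0.97, -0.243, -0.0], [-0.0, -0.0, -1.0]] [-1.  -0.5  0.5] -0.0001 [-0.83  0.17  0.38  1.97 -0.07  1.02 -0.66]
units [-0.02 -0.01  1.39]
turn units 0.010857695853534651
```

Run:
```python
from h import *
p=np.load('pose.npy');C=model(p)['C'];prev=np.array([.4404,.1971,.2498])
for a in(0,.2,.4,.6,.8,.9,1.0,1.1):
    t=model(p,leg=a)['rt']+C@[0,-.006,.029];d=C.T@(t-prev)/.04;print(a,t.round(4),np.round([d[1],d[0],-d[2]],3));prev=t
```

```text
0 [0.4399 0.1965 0.1781] [-0.018 -0.007  1.791]
0.2 [0.435  0.1942 0.1653] [-0.086 -0.106  0.321]
0.4 [0.4305 0.1946 0.152 ] [-0.017 -0.11   0.331]
0.6 [0.4268 0.1976 0.1389] [ 0.052 -0.109  0.328]
0.8 [0.424  0.2033 0.1265] [ 0.12  -0.103  0.312]
0.9 [0.4229 0.207  0.1206] [ 0.084 -0.048  0.146]
1.0 [0.4221 0.2113 0.1152] [ 0.099 -0.045  0.137]
1.1 [0.4216 0.2161 0.1101] [ 0.113 -0.042  0.127]
```

```bash
python3 -m crank '[1,0,0,0.6,0,1,0,0,0.6,0,1,0,0,0.55,0,1,-0.09,-0.11,0.32,0,1,-0.02,-0.11,0.33,0,1,0.05,-0.11,0.33,0,1,0.06,-0.05,0.16,0,1,0.06,-0.05,0.15,0,1,0,0,0,0]'
python3 - <<'E'
from cell import optics
import cv2
a=optics.get_image('top');b=optics.get_image('scene')
cv2.imwrite('pics/p1.png',cv2.hconcat([cv2.resize(a['image'][200:300,300:410,::-1].copy(),(385,350)),cv2.resize(b['image'][180:370,260:400,::-1].copy(),(280,350))]))
E
```

```text
time_s: 3.98
ee_pos: [0.4249, 0.2036, 0.1283]
eef_rot: [[0.244, 0.97, 0.0], [0.97, -0.244, 0.0], [0.0, 0.0, -1.0]]
force: [0.2, 1.5, 2.5]
gripper_width: 0.0
grasp_force: 1.2
```

View pics/p1.png

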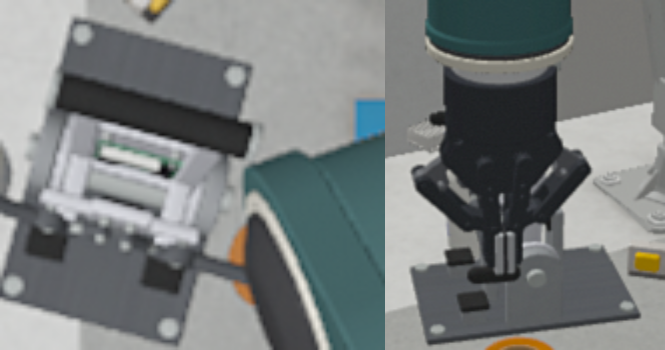

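The picture shows the rail shifted towards the robot (top pixels about (317,226) to (371,239)): the frame has tipped from its stop. I'll estimate the lean.

Run:
```python
from h import *
from cell import optics,robot
p=np.load('pose.npy')
d=optics.get_image('top');
for a in(.32,.2,.1,0,-.1,-.2,-.32):
    m=model(p,a);print(a,proj(d,m['rl']).round(),proj(d,m['rr']).round(), model(p,a,0)['rt'].round(3),model(p,a,.9)['rt'].round(3))
o=robot.get_obs();print(o['time_s'],o['force'],o['ee_pos'])
u=proj(d,model(p,0)['rail']).astype(int)
print([(v,round(float(d['range_z'][v,u[0]]),3)) for v in range(205,260,3)])
```

```text
0.32 [323. 194.] [382. 210.] [0.441 0.202 0.149] [0.424 0.213 0.092]
0.2 [320. 207.] [379. 223.] [0.431 0.205 0.146] [0.421 0.214 0.087]
0.1 [316. 218.] [376. 235.] [0.423 0.207 0.143] [0.419 0.214 0.083]
0 [313. 230.] [373. 247.] [0.415 0.209 0.139] [0.417 0.215 0.078]
-0.1 [310. 243.] [370. 259.] [0.408 0.211 0.134] [0.415 0.215 0.074]
-0.2 [306. 255.] [366. 271.] [0.401 0.213 0.128] [0.414 0.215 0.069]
-0.32 [302. 269.] [362. 286.] [0.393 0.214 0.121] [0.413 0.216 0.063]
4.125 [-0.99216211  1.0611265   2.99735642] [0.42498095 0.20340484 0.12870469]
[(205, 1.027), (208, 1.035), (211, 1.025), (214, 1.022), (217, 1.024), (220, 1.024), (223, 1.019), (226, 1.018), (229, 0.762), (232, 0.761), (235, 0.762), (238, 0.828), (241, 0.843), (244, 0.832), (247, 0.831), (250, 0.925), (253, 0.945), (256, 0.953), (259, 1.014)]
```

The lean is about 0.05, held by the finger. I'll back off upwards with a slight push away so the frame settles on the far stop, then retry from further along the toe.

```bash
python3 -m crank '[1,0,0.15,-0.1,0,1,0,0.15,-0.15,0,1,0,0.15,-0.2,0,1,-0.05,0.15,-0.3,0,1,-0.05,0.1,-0.4,0,1,0,0,-0.6,0,1,0,0,0,0,1,0,0,0,0]'
cat > lean.py <<'E'
from h import *
from cell import optics,robot
import cv2,sys
p=np.load('pose.npy');d=optics.get_image('top');o=robot.get_obs()
def pts(mask):
    v,u=np.nonzero(mask);z=d['range_z'][v,u];c=np.linalg.inv(d['intrinsics'])@np.stack([u*z,v*z,z]);return (d['R'].T@(c-d['t'][:,None])).T
P=pts((d['range_z']>0.5)&(d['range_z']<1.2));m=model(p);Q=(P-m['hub'])@m['C']   # cradle axes about hub
k=(abs(Q[:,1])<.022)&(abs(Q[:,0])<.13)&(np.hypot(Q[:,0],Q[:,2])>.18)&(np.hypot(Q[:,0],Q[:,2])<.215)
a=np.arctan2(Q[k,0],Q[k,2]);print('n',k.sum(),'lean',np.median(a) if k.any() else None,'t',o['time_s'],'F',np.round(o['force'],1),o['ee_pos'].round(4))
if len(sys.argv)>1:
    b=optics.get_image('scene')
    cv2.imwrite(sys.argv[1],cv2.hconcat([cv2.resize(d['image'][180:310,260:410,::-1].copy(),(404,350)),cv2.resize(b['image'][180:370,260:400,::-1].copy(),(280,350))]))
E
python3 lean.py pics/p2.png
```

```text
time_s: 5.12
ee_pos: [0.4508, 0.1923, 0.1985]
eef_rot: [[0.244, 0.97, -0.0], [0.97, -0.244, 0.0], [0.0, -0.0, -1.0]]
force: [0.3, 0.1, -0.9]
gripper_width: -0.0003
grasp_force: 0.0
n 295 lean 0.055139445393505473 t 5.175 F [ 0.1 -1.   0.2] [0.4506 0.1923 0.1982]
```

View pics/p2.png

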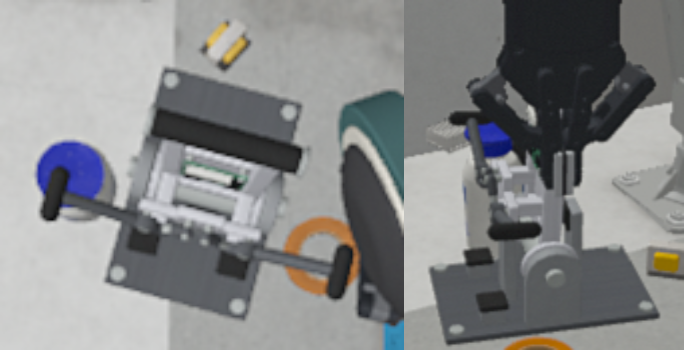

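```bash
python3 -m crank '[1,-0.3,0,-0.5,0,1,0,0,0,0,1,0,0,0,0]' >/dev/null; python3 lean.py
python3 - <<'E'
from h import *
d=np.load('top0.npz');p=np.load('pose.npy');m=model(p)
v,u=np.nonzero(d['range_z']>.5);z=d['range_z'][v,u];c=np.linalg.inv(d['intrinsics'])@np.stack([u*z,v*z,z]);Q=((d['R'].T@(c-d['t'][:,None])).T-m['hub'])@m['C']
r=np.hypot(Q[:,0],Q[:,2]);k=(abs(Q[:,1])<.022)&(abs(Q[:,0])<.13)&(r>.18)&(r<.215);print('initial',np.median(np.arctan2(Q[k,0],Q[k,2])),k.sum(),np.median(r[k]))
E
```

```text
n 297 lean 0.05459272141722067 t 5.65 F [-0.5  0.1 -0.2] [0.4477 0.181  0.2177]
initial 0.30296074911713833 290 0.20253537805769228
```

The hub friction lets the frame stand at about 0.06, so I'll push the rail back to the far stop with the closed fingers before retrying.

```bash
python3 -m crank '[1,0,-0.5,-1,0,1,0,-0.5,-1,0,1,0.8,0,0,0,1,0.8,0,0,0,1,0.8,0,0,0,1,0.62,0,0,0,1,0,0,0.5,0,1,0,0,0.57,0,1,0,0,0,0]'; python3 st.py "m['hub']+m['C']@[-.047,0,.195]"
```

```text
time_s: 6.78
ee_pos: [0.4378, 0.3075, 0.2538]
eef_rot: [[0.244, 0.97, -0.003], [0.97, -0.244, -0.003], [-0.003, -0.002, -1.0]]
force: [-0.2, -0.2, 0.4]
gripper_width: -0.0001
grasp_force: 0.0
6.775 [0.4378 0.3075 0.2538] [[0.244, 0.97, -0.003], [0.97, -0.244, -0.003], [-0.003, -0.002, -1.0]] [-0.2 -0.2  0.4] -0.0001 [-0.93  0.26  0.31  1.84 -0.09  1.06 -0.83]
units [ 0.02 -0.   -0.03]
turn units 0.0031576588737894785
```

```bash
python3 lean.py
```

```text
n 0 lean None t 6.825 F [ 0.1 -0.3  1.2] [0.4384 0.3077 0.2551]
```

```bash
python3 -m crank '[1,0,0.25,0,0,1,0,0.25,0,0,1,0,0.25,0,0,1,0,0.25,0,0,1,0,0.25,0,0,1,0,0.25,0,0,1,0,0.2,0,0,1,0,0.2,0,0,1,0,0.15,0,0,1,0,0,0,0,1,0,0,0,0]'
python3 -m crank '[1,0,-0.6,0,0,1,-0.8,-0.9,0,0,1,-0.8,-0.4,0,0,1,-0.8,0,0,0,1,-0.55,0,0,0,1,0,0,0,0]'; python3 lean.py pics/p3.png
```

```text
time_s: 8.2
ee_pos: [0.518, 0.2878, 0.2556]
eef_rot: [[0.244, 0.97, -0.0], [0.97, -0.244, -0.0], [-0.0, -0.0, -1.0]]
force: [0.1, -0.1, 0.8]
gripper_width: -0.0001
grasp_force: 0.0
time_s: 8.95
ee_pos: [0.4157, 0.1908, 0.2559]
eef_rot: [[0.246, 0.969, 0.0], [0.969, -0.246, 0.001], [0.001, 0.0, -1.0]]
force: [-0.4, 1.3, 0.6]
gripper_width: -0.0001
grasp_force: 0.0
n 294 lean 0.30263860892544947 t 9.0 F [-0.6  0.7  0.3] [0.4159 0.1918 0.2559]
```

Frame is back on the far stop. Retry, pressing nearer the toe's far end and slower, with a check midway.

```bash
python3 -m crank '[1,0.25,0.9,0.7,0,1,0,0,0.7,0,1,0,0,0.6,0,1,-0.04,-0.04,0.2,0,1,-0.04,-0.04,0.2,0,1,-0.01,-0.04,0.16,0,1,-0.01,-0.04,0.16,0,1,0,0,0,0]'; python3 lean.py
```

```text
time_s: 10.05
ee_pos: [0.4457, 0.1905, 0.1466]
eef_rot: [[0.244, 0.97, -0.0], [0.97, -0.244, -0.0], [-0.0, -0.0, -1.0]]
force: [-0.7, -1.8, 3.5]
gripper_width: -0.0002
grasp_force: 1.5
n 295 lean 0.3027300347212809 t 10.1 F [-1.6 -2.   3.5] [0.4458 0.1905 0.1469]
```

Frame still on its stop with 3.5 N on the toe; continue.

```bash
python3 -m crank '[1,0.03,-0.04,0.16,0,1,0.03,-0.04,0.16,0,1,0,0,0,0]'; python3 lean.py;  python3 -m crank '[1,0.06,-0.03,0.16,0,1,0.06,-0.04,0.16,0,1,0,0,0,0]'; python3 lean.py pics/p4.png
```

```text
time_s: 10.48
ee_pos: [0.4431, 0.1937, 0.1336]
eef_rot: [[0.244, 0.97, -0.0], [0.97, -0.244, -0.0], [-0.0, -0.0, -1.0]]
force: [0.8, -1.0, 2.2]
gripper_width: -0.0
grasp_force: 1.0
n 295 lean 0.30257630350168596 t 10.525 F [-0.6 -1.   1.5] [0.4433 0.1936 0.1338]
time_s: 10.9
ee_pos: [0.4414, 0.1991, 0.1206]
eef_rot: [[0.244, 0.97, -0.001], [0.97, -0.244, -0.0], [-0.001, -0.001, -1.0]]
force: [-0.6, 0.7, 0.6]
gripper_width: 0.0004
grasp_force: 0.3
n 293 lean 0.30324857448622317 t 10.95 F [ 0.2 -0.2  0.9] [0.4416 0.1989 0.1209]
```

View pics/p4.png

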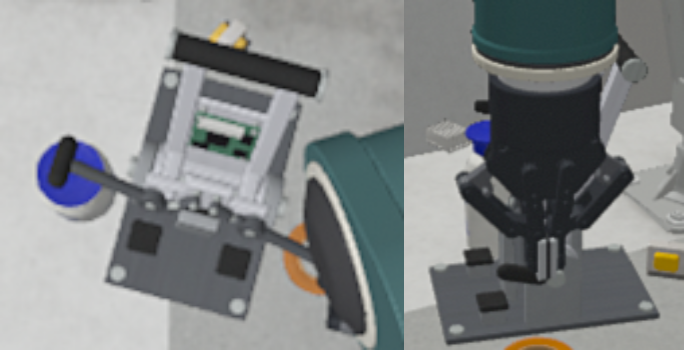

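Finger sits on the toe's far end, frame on the far stop, leg bent well below level and the force dropping (near the over-centre). A little further.

```bash
python3 -m crank '[1,0.05,-0.03,0.14,0,1,0.06,-0.02,0.14,0,1,0.06,-0.02,0.14,0,1,0,0,0,0]'; python3 lean.py; python3 -m crank '[1,-0.5,0,-0.7,0,1,-0.3,0,-1,0,1,0,0,-1,0,1,0,0,-1,0,1,0,0,-0.4,0,1,0,0,0,0]' ; python3 lean.py pics/p5.png
```

```text
time_s: 11.5
ee_pos: [0.4405, 0.2062, 0.1039]
eef_rot: [[0.244, 0.97, -0.001], [0.97, -0.244, -0.001], [-0.001, -0.001, -1.0]]
force: [-0.4, -0.2, -1.3]
gripper_width: 0.0001
grasp_force: 0.0
n 292 lean 0.30368223395373295 t 11.55 F [-0.5  0.4  0.1] [0.4406 0.2061 0.1042]
time_s: 12.3
ee_pos: [0.4331, 0.1752, 0.2689]
eef_rot: [[0.244, 0.97, 0.001], [0.97, -0.244, 0.001], [0.001, 0.001, -1.0]]
force: [-0.3, 0.3, -0.9]
gripper_width: 0.0003
grasp_force: 0.0
n 295 lean 0.30252014593024046 t 12.35 F [ 0.6 -0.1 -0.5] [0.4327 0.175  0.2679]
```

View pics/p5.png

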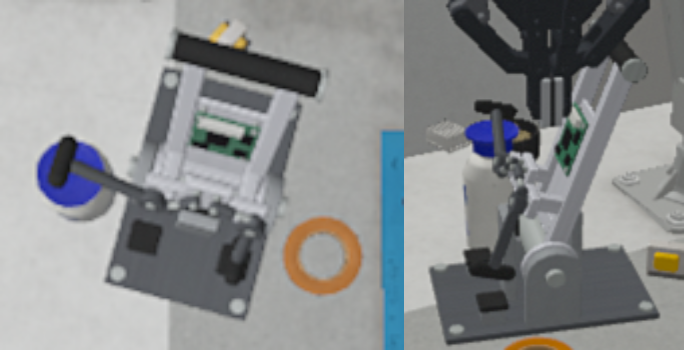

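Right leg is fully down, left stowed, frame on the far stop. Next: clearance to the lamp arm, and the approach to the rail.

```bash
python3 - <<'E'
from h import *
m=model(np.load('pose.npy'))
for n in('top0','scene0'):
    d=np.load(n+'.npz');v,u=np.nonzero(d['range_z']>.3);z=d['range_z'][v,u];c=np.linalg.inv(d['intrinsics'])@np.stack([u*z,v*z,z]);P=(d['R'].T@(c-d['t'][:,None])).T
    Q=(P-m['rail'])@m['C'];r=np.hypot(Q[:,0],Q[:,1])
    for lo,hi in((.2,.3),(.3,.4),(.4,.6),(.6,.9)):
        k=(P[:,2]>lo)&(P[:,2]<hi)&(r>.062)&(P[:,0]>.3);i=np.argsort(r[k])[:1];print(n,lo,P[k][i].round(3),r[k][i])
E
python3 st.py "m['rail']+m['C']@[0,0,.085]"
```

```text
top0 0.2 [[0.628 0.271 0.298]] [0.08573014]
top0 0.3 [[0.628 0.272 0.348]] [0.08504676]
top0 0.4 [[0.656 0.283 0.534]] [0.11312814]
top0 0.6 [] []
scene0 0.2 [[0.627 0.266 0.299]] [0.08493315]
scene0 0.3 [[0.627 0.271 0.354]] [0.08446899]
scene0 0.4 [[0.656 0.28  0.533]] [0.112539]
scene0 0.6 [] []
12.4 [0.4325 0.1749 0.2674] [[0.244, 0.97, -0.001], [0.97, -0.244, -0.001], [-0.001, -0.001, -1.0]] [-0.1 -0.5  0. ] -0.0 [-0.83  0.11  0.41  1.98 -0.05  1.06 -0.64]
units [ 3.26  2.03 -1.57]
turn units 0.0013694982147199077
```

```bash
python3 -m crank '[0.3,0,0,-0.8,0,0.3,0,0,-0.77,0,0.3,0.82,0.5,0,0,0.3,0.82,0.5,0,0,0.3,0.82,0.5,0,0,0.3,0.8,0.53,0,0,0.3,0,0,0,0]' 40; python3 st.py "m['rail']+[0,0,-.001]"; python3 lean.py
```

```text
time_s: 13.28
ee_pos: [0.5441, 0.2831, 0.3283]
eef_rot: [[0.243, 0.97, -0.003], [0.97, -0.243, -0.003], [-0.003, -0.002, -1.0]]
force: [-0.8, -0.9, -0.5]
gripper_width: 0.0597
grasp_force: 0.0
13.275 [0.5441 0.2831 0.3283] [[0.243, 0.97, -0.003], [0.97, -0.243, -0.003], [-0.003, -0.002, -1.0]] [-0.8 -0.9 -0.5] 0.0597 [-0.83  0.35  0.39  1.56 -0.14  1.26 -0.66]
units [-0.03 -0.01  2.1 ]
turn units 0.009380562081525308
n 20 lean 0.29353047229176676 t 13.325 F [ 0.5 -0.8 -0.2] [0.5435 0.2819 0.3288]
```

```bash
python3 -m crank '[0.3,0,0,0.6,0,0.3,0,0,0.6,0,0.3,0,0,0.5,0,0.3,0,0,0.42,0,0.3,0,0,0,0]'; python3 -m crank '[1,0,0,0,0,1,0,0,0,0,1,0,0,0,0,1,0,0,0,0,1,0,0,0,0]' 40; python3 st.py
```

```text
time_s: 13.95
ee_pos: [0.5428, 0.2812, 0.2452]
eef_rot: [[0.244, 0.97, -0.002], [0.97, -0.244, -0.001], [-0.002, -0.001, -1.0]]
force: [-0.9, 0.2, 0.5]
gripper_width: 0.06
grasp_force: 0.0
time_s: 14.58
ee_pos: [0.544, 0.2817, 0.2471]
eef_rot: [[0.244, 0.97, 0.001], [0.97, -0.244, 0.001], [0.001, 0.001, -1.0]]
force: [2.0, -0.5, 5.9]
gripper_width: 0.0168
grasp_force: 39.3
14.575 [0.544  0.2817 0.2471] [[0.244, 0.97, 0.001], [0.97, -0.244, 0.001], [0.001, 0.001, -1.0]] [ 2.  -0.5  5.9] 0.0168 [-0.81  0.42  0.38  1.66 -0.17  1.1  -0.64]
```

```bash
python3 -m crank '[1,0,-0.18,-0.06,0,1,0,-0.19,-0.05,0,1,0,-0.19,-0.04,0,1,0,-0.19,-0.04,0,1,0,-0.19,-0.025,0,1,0,-0.2,-0.025,0,1,0,-0.2,-0.01,0,1,0,-0.2,0,0,1,0,0,0,0,1,0,0,0,0]'; python3 st.py "m['hub']+[0,0,.196]"; python3 lean.py pics/p6.png
```

```text
time_s: 15.82
ee_pos: [0.4852, 0.2965, 0.2575]
eef_rot: [[0.245, 0.97, 0.004], [0.97, -0.245, 0.001], [0.002, 0.003, -1.0]]
force: [11.9, -1.6, 9.4]
gripper_width: 0.0166
grasp_force: 41.6
15.825 [0.4852 0.2965 0.2575] [[0.245, 0.97, 0.004], [0.97, -0.245, 0.001], [0.002, 0.003, -1.0]] [11.9 -1.6  9.4] 0.0166 [-0.9   0.32  0.37  1.76 -0.13  1.08 -0.74]
units [-0.01 -0.04  0.04]
turn units -0.006198562701382035
n 0 lean None t 15.875 F [12.3 -2.7  9.1] [0.4852 0.2964 0.2575]
```

View pics/p6.png

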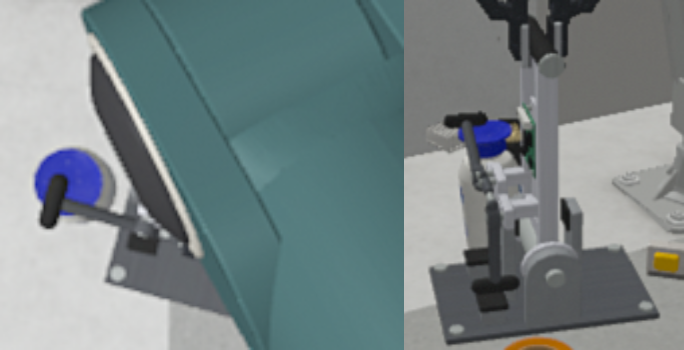

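Run:
```python
from h import *
from cell import optics,robot
m=model(np.load('pose.npy'))
def lean(d):
    v,u=np.nonzero(d['range_z']>.3);z=d['range_z'][v,u];c=np.linalg.inv(d['intrinsics'])@np.stack([u*z,v*z,z]);Q=((d['R'].T@(c-d['t'][:,None])).T-m['hub'])@m['C']
    k=(abs(Q[:,0])<.09)&(Q[:,1]<-.022)&(Q[:,1]>-.046)&(Q[:,2]>.09)&(Q[:,2]<.17)
    q=Q[k];b=np.round(q[:,2]/.008);mid=[((q[b==i,0].max()+q[b==i,0].min())/2,i*.008) for i in np.unique(b)]
    mid=np.array(mid);return k.sum(),np.arctan(np.polyfit(mid[:,1],mid[:,0],1)[0]),mid[:,0].mean()/mid[:,1].mean()
print(lean(np.load('scene0.npz')));print(lean(optics.get_image('scene')));o=robot.get_obs();print(o['force'],o['time_s'])
```

```text
(np.int64(617), np.float64(0.31481611340157545), np.float64(0.3293443288149479))
(np.int64(520), np.float64(-0.004414340986113685), np.float64(-0.004566017062907938))
[11.80324116 -1.85086142  9.74992303] 15.975
```

```bash
python3 -c "
from cell import robot
print(robot.job_done())"
```

```text
the job is handed in; nothing more can be done
None
```

The job is handed in: the right kickstand is down, the left one is stowed and the frame is held upright by its rail (lean about −0.004 rad), though my first press tipped the frame to about 0.06 rad, so I pushed it back to the far stop before flipping the leg.

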